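Turn a card box right way up without spilling its cards

TASK

The card box has been left upside down in the grey sloping stand, resting on its loose ochre lid, with a pack of cards inside. Pinch lid and bottom together so that the lid stays shut, lift the box out, turn it over and set it lid uppermost, fully seated and centred, in the oak sloping stand, with the cards still inside. Do not let the box go in the air, and leave the other things on the desk where they are.

Things in the scene. Friction and masses are not known exactly. Their poses are not given: they have to be found in the camera images.
- card_box_centre (a point): Centre of the shut card box (dark blue-green, flat, loose ochre lid), half-way through its thickness: 164 mm (y axis) x 96 mm (x) x 36 mm (z, from bottom to lid). Box, lid and cards together about 0.45 kg. At first z points 45 degrees down and the long edges are level. Pinch it across the 36 mm over the upper long edge, midway between the stand's ribs, where both faces are free.
- card_box: The box without lid, about 0.25 kg; origin at the centre of the outer face of its bottom, axes as above (z towards the lid). Bottom plate 4 mm thick with the same 164 x 96 mm outline as the lid, walls 3.5 mm.
- lid: The ochre lid of the card box, 164 x 96 mm, a 4 mm plate with a 13 mm skirt that fits loosely (1.5 mm play each side) round the body's walls; nothing but its own fit holds it on. Its frame (origin and axes) coincides with that of the card box when shut.
- lid_centre (a point): Middle of the lid's 4 mm plate; 34 mm along z from the card box's origin when shut.
- cards_centre (a point): Centre of the banded pack of index cards, 127 x 78 x 22 mm, inside the box, free to slide a little (up to about 12 mm along the box).
- grey_stand: Grey stand, fixed, where the box starts; origin on the desk, x level, pointing about 1 rad left of straight ahead, y along the box. Two 12 mm ribs at y = -72 and +72 mm carry the box; between them it is open above 10 mm. Each is a V with its corner at x 30, z 45 mm: a slope 88 mm long rises 45 degrees towards -x under the box, a 36 mm ledge square to it rises towards +x under its lower long edge.
- oak_stand: Pale oak sloping stand of exactly the same shape and frame, fixed to the desk, empty: the place for the box.
- grey_stand_seat (a point): Where the centre of the shut box lies when seated in the grey stand (x = 9 mm, y = 0, z = 92 mm in the stand's frame); axes as the stand's.
- oak_stand_seat (a point): Where the centre of the shut box has to lie in the oak stand (x = 9 mm, y = 0, z = 92 mm in the stand's frame); axes as the stand's. With the lid uppermost the box's z axis then points 45 degrees up and to the stand's +x.
- mug: White mug, 94 mm tall, standing behind the stands; origin at the centre of its underside. Leave it.
- masking_tape: Roll of masking tape, 100 mm across, 25 mm high, lying flat behind the stands; origin under its centre. Leave it.
- sticky_notes: Yellow block of notes, 76 x 76 x 20 mm, in front of the stands; origin under its centre. Leave it.
- calculator: Pocket calculator, 118 x 72 x 13 mm, at the right front; origin under its centre. Leave it.
- spectacle_case: Brown spectacle case, 58 x 158 x 34 mm, behind the stands; origin under its centre. Leave it.

How it is judged:
On the way, in this order (a step that is already met when the one before it is completed fails the run):
1. the box is lifted clear of the stand with the lid still underneath, the fingers pressing on both lid and body (height (world z) of card_box_centre above 0.116669 m and angle between card_box's own z axis and vertical above 1.8 rad and contact force between the fingers and lid above 0.5 N and contact force between the fingers and card_box above 0.5 N), for 0.1 s.
2. the box is turned lid uppermost in the air, the fingers still pressing on both lid and body (height (world z) of card_box_centre above 0.106669 m and angle between card_box's own z axis and vertical below 1.2 rad and contact force between the fingers and lid above 0.5 N and contact force between the fingers and card_box above 0.5 N), for 0.1 s.
At the end, for the whole second after the job is handed in: The box rests released in the oak stand, lid uppermost: centre within 15 mm of the seat point, long edge within 0.09 rad of the stand's, slope 45 degrees within 0.11 rad; lid shut (within 4 mm in height, 5 mm sideways), the cards inside (distance between card_box_centre and oak_stand_seat below 0.015 m and angle between the y axis of card_box and the y axis of oak_stand, either way round below 0.09 rad and angle between card_box's own z axis and vertical between 0.67 and 0.9 rad and linear speed of each of card_box, lid below 0.02 m/s and z of lid_centre in the frame of card_box between 0.03 and 0.038 m and x of lid_centre in the frame of card_box between -0.005 and 0.005 m and y of lid_centre in the frame of card_box between -0.005 and 0.005 m and x of cards_centre in the frame of card_box between -0.01 and 0.01 m and y of cards_centre in the frame of card_box between -0.025 and 0.025 m and z of cards_centre in the frame of card_box between 0.008 and 0.026 m and contact force between the fingers and card_box below 0.05 N and contact force between the fingers and lid below 0.05 N); the robot touches nothing.
It fails at once if the lid parts from the box by more than 8 mm (z of lid_centre in the frame of card_box above 0.042 m or x of lid_centre in the frame of card_box above 0.008 m or x of lid_centre in the frame of card_box below -0.008 m or y of lid_centre in the frame of card_box above 0.008 m or y of lid_centre in the frame of card_box below -0.008 m).
It fails at once if the box is let go of in the air, more than 30 mm above its seat (height (world z) of card_box_centre above 0.121669 m and contact force between the fingers and card_box below 0.05 N and contact force between the fingers and lid below 0.05 N).
It fails at once if a bystander is moved by more than 30 mm (distance of any of mug, masking_tape, sticky_notes, calculator, spectacle_case from where it was at the start of the episode above 0.03 m).
It also fails if it takes over 40 s, if anything falls off the work surface, if the arm or the gripper's body presses on something with over 40 N, if the wrist force passes 120 N, or if a joint passes its speed limit or range.

ROBOT

A 6-joint arm with a two-finger parallel gripper is mounted at the origin on a cart in front of the work surface, level with it; the furniture and walls round the work are solid. World frame = base frame: x ahead of the robot, y to its left, z up, the work surface at z = 0. Lengths are in m, angles in rad, forces in N, time in s.
With the tool pointing down it reaches from about 0.275 to 0.775 m from the base axis. Payload 14.6 kg.
Tool frame: the origin (TCP) lies on the centre line of the jaws, within the pads' length; the fingertips stand 25 mm ahead of it and the grasp point (between the pads) lies 6 mm ahead of it (ctrl.tcp_to_tips is the distance from the TCP to the fingertips, in m); z points along the fingers, y is the direction in which the jaws open and shut (so a half turn about z gives the same grasp; the last joint's range is limited). The gripper opens to 85 mm and grips with 20 to 120 N. Pads are 22 mm wide; open, the fingers measure 114 mm over their backs; the gripper's body (76 mm by 85 mm) begins 54 mm behind the grasp point. The pads swing forward as they close: fully open they stand 13 mm farther back than shut.
Start: joints at [0.967, 0.263, -0.048, 1.259, 0, 1.415], TCP at [0.228, 0.473, 0.256] pointing down, gripper open.
Joint ranges: [-2.65, 2.65], [-0.89, 1.7], [-1.18, 1.37], [-2.13, 2.11], [-1.35, 1.29], [-3.14, 3.14]. Speed limits (rad/s): [1.89, 1.89, 2.57, 2.79, 3.14, 3.14].

INTERFACE

Orientations are given as a rotation vector (axis times angle).
In Python, from workcell import ctrl gives the robot as it stands. Calls block until the motion is done:
- ctrl.move_ptp(position, orientation): joint-space move of the TCP to a pose.
- ctrl.movel(position, rot=None, rate=0.15, force_limit=None): straight line of the TCP; rot=None keeps the orientation; rate is the mean speed in m/s. With force_limit (N) it stops when the force on the tool has changed by that much, and returns True; else False.
- ctrl.move_joints(angles): joint-space move.
- ctrl.let_go() and ctrl.close_gripper(strength=None): open the fingers fully, or close them until they stop; strength is the grip in N (None keeps the last).
- ctrl.hold(seconds).
- ctrl.inverse_kinematics(position, orientation): joint angles nearest the present ones, or None.
- ctrl.observe(): the state.
- ctrl.capture(name): name is "side" or "top" or "wrist"; returns the picture (420x560x3 uint8, blue, green, red); there is no depth.
- ctrl.get_calibration(name): a dict with "fx", "fy", "cx", "cy" (pixels), "R" (3x3) and "t" (3): a world point X has camera coordinates R X + t. Camera axes: x right, y down, z forward; pixel columns grow to the right and rows downward; lengths in m; the calibration is good to about 2 mm. A picture is of the moment at which its call begins: read the wrist's pose just before it. get_calibration takes no time and is no camera call; for the wrist camera it gives the pose at the moment of the call.
A pose or a line that the arm cannot do raises ctrl.MotionError and nothing moves.
- ctrl.close_job(): hands the job in, once; it reports no verdict.
Trained networks look in the newest picture that a camera, given by its name, has taken for a name from the list of things; names that differ only in an ending like _2 or _b are one class to them, and where a whole thing is asked for, a point or a joint stands for the part that bears it (a point fixed in the world has none). Each returns a list of dicts, best first, with "score" (0 to 1); they miss things now and then, are a little off and sometimes report something else, mostly with a low value. They report only what shows in the picture. A call takes as long as a camera call.
- ctrl.masks_of(camera, query): "pixels" (420x560 bool, what is visible of it) and "rect" ([left, top, right, bottom] in pixels, round what is visible of it).
- ctrl.tip_of(camera, query): "xy" ([column, row] in pixels: a listed point, or the origin of a listed thing).
The state is a dict: "t": time; "joints": joint angles; "joint_velocities": joint speeds; "effort": joint torques, N m; "position": TCP position; "eef_rot": TCP orientation; "force": force on the tool from outside, world axes, zero at the start; "moment": the same for the moment, N m; "gripper_width": opening from 0.0 (shut) to 1.0 (fully open).
Only numpy, scipy, OpenCV 4.12 (cv2) and the standard library are available. Lean on these libraries where they do the work, as an engineer would, in place of code of your own. Each camera call takes 0.05 s, during which the arm holds its last target.

## Working session

There is one attempt and no reset: what is moved stays moved. The work goes in short steps, each a Python script; the robot and the scene stay as the last script left them, time stands still between calls to the robot, and variables do not carry over. Pictures are saved under pics/ and viewed, and the job is handed in when it is done.

```bash
ls; mkdir -p pics; python3 - <<'E'
from workcell import ctrl
import cv2, numpy as np
np.set_printoptions(precision=4,suppress=True)
for n in ("top","side","wrist"):
    im=ctrl.capture(n); cv2.imwrite(f"pics/{n}0.png",im)
    c=ctrl.get_calibration(n); print(n,c)
    for q in ("grey_stand","oak_stand","card_box","grey_stand_seat","oak_stand_seat","card_box_centre","lid"):
        print(q,[(np.round(d["xy"],1),round(d["score"],2)) for d in ctrl.tip_of(n,q)[:2]])
print(ctrl.observe())
E
```

```text
pics
top {'fx': 381.0586745711789, 'fy': 381.0586745711789, 'cx': 280.0570363784983, 'cy': 206.27722972677313, 'R': array([[-0.0295, -0.9995,  0.0124],
       [-0.9943,  0.0281, -0.1032],
       [ 0.1028, -0.0154, -0.9946]]), 't': array([-0.2051,  0.5594,  1.0175])}
grey_stand [(array([197.8, 208.1]), 0.86)]
oak_stand [(array([298. , 206.6]), 0.68)]
card_box [(array([185.7, 202.2]), 0.61)]
grey_stand_seat []
oak_stand_seat [(array([297.8, 201.4]), 0.58)]
card_box_centre [(array([191.9, 204.1]), 0.94), (array([296.5, 198. ]), 0.2)]
lid []
side {'fx': 474.37448428479945, 'fy': 474.37448428479945, 'cx': 289.10347204963927, 'cy': 207.6510124304297, 'R': array([[ 0.9701, -0.2422,  0.013 ],
       [-0.1305, -0.5661, -0.8139],
       [ 0.2045,  0.7879, -0.5808]]), 't': array([-0.5818,  0.0366,  1.1939])}
grey_stand [(array([274.9, 191.9]), 0.57), (array([368.3, 251.8]), 0.5)]
oak_stand []
card_box [(array([276. , 157.7]), 0.93)]
grey_stand_seat []
oak_stand_seat [(array([303.7, 226.1]), 0.69), (array([275.9, 159.7]), 0.6)]
card_box_centre []
lid [(array([275.2, 156. ]), 0.9)]
wrist {'fx': 352.36289995460317, 'fy': 352.36289995460317, 'cx': 274.4869536915244, 'cy': 203.29588709366774, 'R': array([[ 0.4338,  0.901 , -0.0008],
       [ 0.8705, -0.4188,  0.2586],
       [ 0.2327, -0.1129, -0.966 ]]), 't': array([-0.5247, -0.033 ,  0.3777])}
grey_stand []
oak_stand []
card_box []
grey_stand_seat []
oak_stand_seat []
card_box_centre []
lid []
{'t': 1.2, 'joints': array([ 0.9667,  0.2631, -0.0483,  1.2594, -0.    ,  1.4155]), 'joint_velocities': array([ 0.0008,  0.0013, -0.0004,  0.0007, -0.0012, -0.0004]), 'effort': array([ -0.0003, -63.7433,  38.478 ,   0.0008,  -0.0003,  -0.    ]), 'position': array([0.2278, 0.473 , 0.2563]), 'eef_rot': array([ 0.6991,  3.0628, -0.    ]), 'force': array([ 0.2369, -0.5556, -0.6204]), 'moment': array([ 0.0334, -0.0315,  0.0499]), 'gripper_width': 0.9993736195766889}
```

View pics/top0.png

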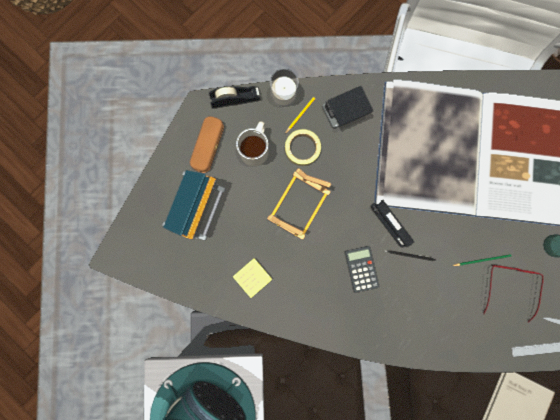

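View pics/side0.png

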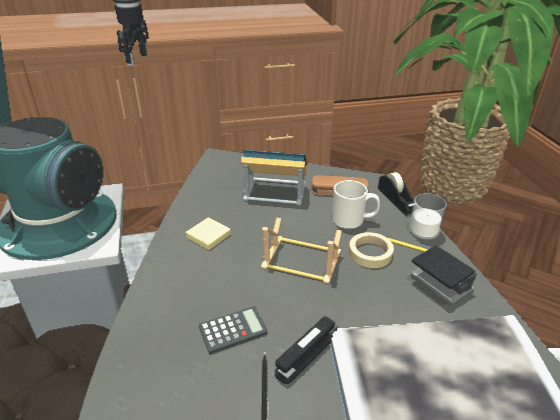

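View pics/wrist0.png

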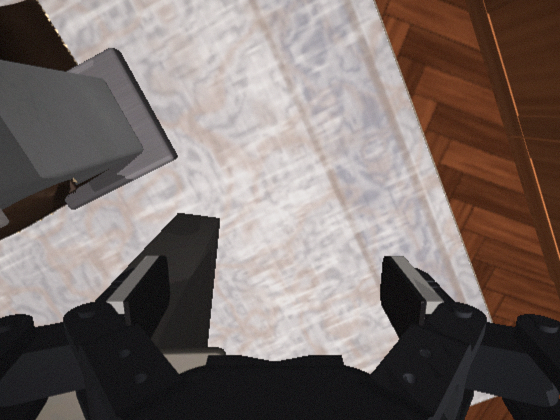

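```bash
python3 - <<'E'
import cv2, numpy as np
t=cv2.imread("pics/top0.png"); s=cv2.imread("pics/side0.png")
a=cv2.resize(t[150:250,150:350],None,fx=4,fy=4,interpolation=cv2.INTER_CUBIC)
b=cv2.resize(s[140:290,230:380],None,fx=4,fy=4,interpolation=cv2.INTER_CUBIC)
cv2.imwrite("pics/top_z.png",a); cv2.imwrite("pics/side_z.png",b)
E
```

```text
(no output)
```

View pics/top_z.png

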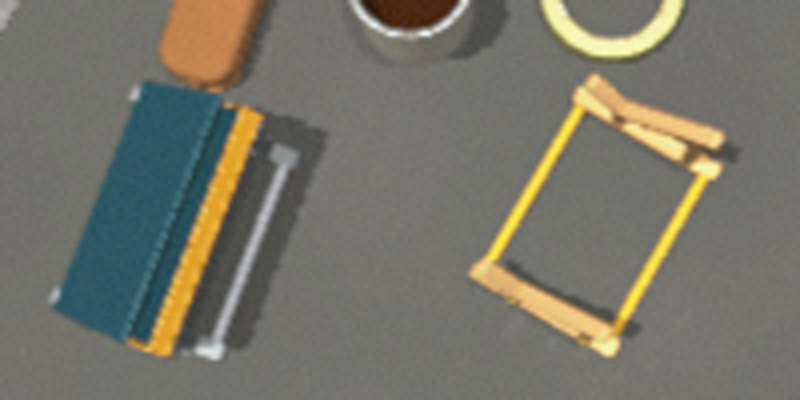

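View pics/side_z.png

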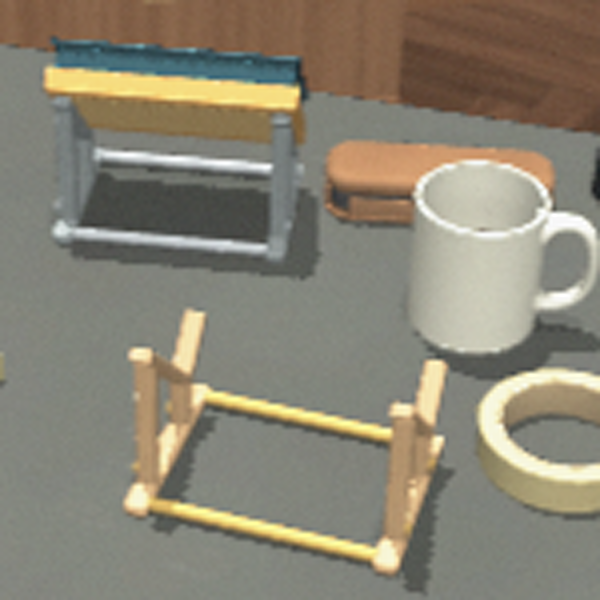

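```bash
cat > h.py <<'E'
import numpy as np, cv2
from scipy.spatial.transform import Rotation as Rn
from scipy.optimize import least_squares
np.set_printoptions(precision=4,suppress=True)
def proj(c,X):
    X=np.atleast_2d(X); P=X@np.array(c["R"]).T+c["t"]
    return np.c_[c["fx"]*P[:,0]/P[:,2]+c["cx"], c["fy"]*P[:,1]/P[:,2]+c["cy"]]
def back(c,uv,z):
    d=np.array([(uv[0]-c["cx"])/c["fx"],(uv[1]-c["cy"])/c["fy"],1.]); R=np.array(c["R"])
    o=-R.T@c["t"]; w=R.T@d; return o+w*(z-o[2])/w[2]
def S(p,L):  # stand pose p=(x,y,yaw)
    L=np.atleast_2d(L); c,s=np.cos(p[2]),np.sin(p[2])
    return np.c_[p[0]+c*L[:,0]-s*L[:,1],p[1]+s*L[:,0]+c*L[:,1],L[:,2]]
a=np.sqrt(.5)
def rib(y):
    return np.array([[.030-.088*a,y,.045+.088*a],[.03,y,.045],[.03+.036*a,y,.045+.036*a]])
# box corners in stand frame when seated upside-down/either: u=along slope up(-x,z), n=normal(+x,+z)
U=np.array([-a,0,a]);N=np.array([a,0,a]);SEAT=np.array([.009,0,.092])
def boxc(u=.048,n=.018,y=.082):
    return {(i,j,k):SEAT+i*u*U+j*n*N+k*y*np.array([0,1,0]) for i in(-1,1) for j in(-1,1) for k in(-1,1)}
def draw(im,c,p,box=False,k=4,off=(0,0)):
    def L(A,B,col):
        q=proj(c,S(p,np.array([A,B]))); q=((q-off+.5)*k).astype(int)
        cv2.line(im,tuple(map(int,q[0])),tuple(map(int,q[1])),col,1,cv2.LINE_AA)
    for y in(-.078,-.066,.066,.078):
        r=rib(y); L(r[0],r[1],(0,0,255)); L(r[1],r[2],(0,0,255))
    L([0,0,0],[0.03,0,0],(255,0,255))
    if box:
        b=boxc()
        for A in b:
            for B in b:
                if A<B and sum(x!=y for x,y in zip(A,B))==1: L(b[A],b[B],(255,255,255))
E
cat > fit.py <<'E'
from h import *
from workcell import ctrl
T=ctrl.get_calibration("top"); Sd=ctrl.get_calibration("side")
for q,uv in(("grey",(197.8,208.1)),("oak",(298,206.6))): print(q,back(T,uv,0))
print("oakseat",back(T,(297.8,201.4),.092),"boxc",back(T,(191.9,204.1),.092), back(T,(185.7,202.2),.105))
# rail directions (feet z~.006)
tz=lambda x,y:(x/4+150-.5,y/4+150-.5); sz=lambda x,y:(x/4+230-.5,y/4+140-.5)
A=[back(T,tz(*v),.006) for v in((490,262),(580,112),(618,332),(707,180))]
B=[back(Sd,sz(*v),.006) for v in((139,505),(387,557),(200,397),(435,442))]
for a_,b_ in((0,1),(2,3)):
    d=A[b_]-A[a_]; print("top",A[a_],A[b_],np.linalg.norm(d),np.arctan2(d[1],d[0])+np.pi/2)
    d=B[b_]-B[a_]; print("side",B[a_],B[b_],np.linalg.norm(d),np.arctan2(d[1],d[0])+np.pi/2)
E
python3 fit.py
```

```text
grey [0.5577 0.0104 0.    ]
oak [ 0.554  -0.2724  0.    ]
oakseat [ 0.5582 -0.2666  0.092 ] boxc [0.5589 0.007  0.092 ] [0.5627 0.0199 0.105 ]
top [ 0.5318 -0.1983  0.006 ] [ 0.6366 -0.265   0.006 ] 0.12426200080453205 1.00412965614708
side [ 0.4715 -0.2829  0.006 ] [ 0.5945 -0.3544  0.006 ] 0.14226190189653004 1.0436580267374906
top [ 0.4802 -0.2863  0.006 ] [ 0.5855 -0.3531  0.006 ] 0.12470996881892839 1.005732895555046
side [ 0.5264 -0.1976  0.006 ] [ 0.6511 -0.2693  0.006 ] 0.14377219320493337 1.0487934051315417
```

```bash
cat > ov.py <<'E'
from h import *
from workcell import ctrl
import sys
cal={n:ctrl.get_calibration(n) for n in("top","side")}
def ov(pg,po,tag):
    for n,off,w in(("top",(150,150),(200,100)),("side",(230,140),(150,150))):
        im=cv2.imread(f"pics/{n}0.png")[off[1]:off[1]+w[1],off[0]:off[0]+w[0]]
        k=4 
        im=cv2.resize(im,None,fx=k,fy=k,interpolation=cv2.INTER_CUBIC)
        draw(im,cal[n],pg,True,k,off); draw(im,cal[n],po,False,k,off)
        cv2.imwrite(f"pics/ov_{n}_{tag}.png",im)
if __name__=="__main__":
    ov([.558,.010,1.0],[.560,-.275,1.03],"a")
E
python3 ov.py
```

```text
(no output)
```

View pics/ov_top_a.png

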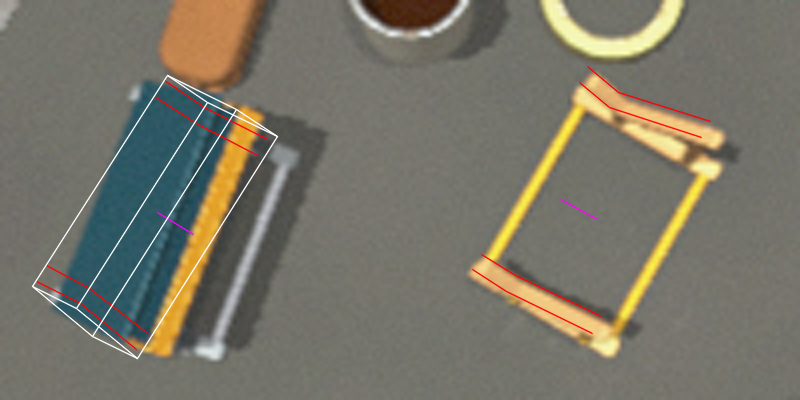

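View pics/ov_side_a.png

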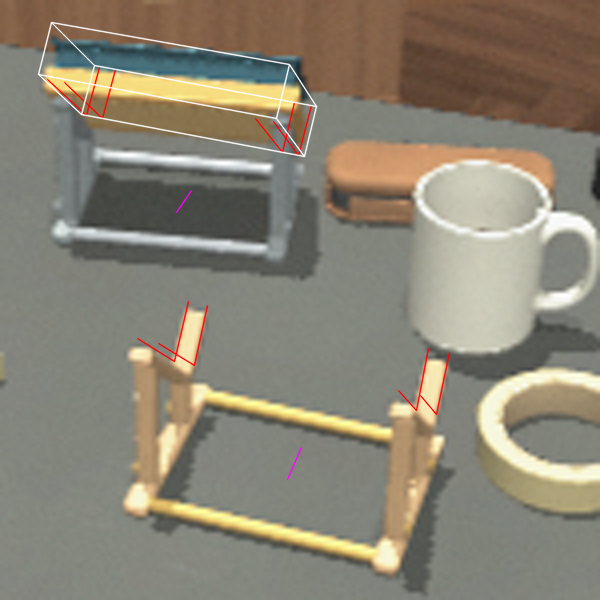

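```bash
cat > fit2.py <<'E'
from h import *
from ov import ov,cal
b=boxc()
tz=lambda v:np.array(v)/4+150-.5; sz=lambda v:np.array(v)/4+np.array([230,140])-.5
grey=[("top",b[-1,1,-1],(147,84)),("top",b[-1,1,1],(58,310)),("top",b[1,1,-1],(222,98)),("top",b[1,1,1],(128,338)),
("top",b[1,-1,-1],(262,112)),("top",b[1,-1,1],(168,355)),("side",b[1,-1,1],(46,92)),("side",b[1,-1,-1],(299,108)),("side",b[1,1,1],(55,40)),("side",b[1,1,-1],(300,57))]
le=lambda k:rib(.072*k)[2]; se=lambda k:rib(.072*k)[0]
oak=[("top",le(-1),(593,80)),("top",se(-1),(720,138)),("top",le(1),(478,270)),("top",se(1),(604,338)),
("side",le(1),(195,312)),("side",le(-1),(434,364)),("side",se(1),(142,353)),("side",se(-1),(401,408))]
out=[]
for nm,pts,x0 in(("grey",grey,[.558,.01,1.1]),("oak",oak,[.56,-.275,1.03])):
    def res(p): return np.concatenate([proj(cal[n],S(p,X))[0]-(tz(v) if n=="top" else sz(v)) for n,X,v in pts])
    r=least_squares(res,x0,loss="soft_l1",x_scale=[.01,.01,.05]); print(nm,r.x); print(res(r.x).reshape(-1,2).T); out.append(r.x)
ov(out[0],out[1],"b")
E
python3 fit2.py
```

```text
grey [0.5596 0.0053 1.2017]
[[-0.5922 -0.786  -0.0941 -0.3626  1.1296  1.6739 -0.2406 -0.2385 -0.9164
   0.8035]
 [-1.633  -0.0235 -1.5879  0.9076  0.1344  0.3489 -0.0696  0.6719 -0.4955
  -0.1963]]
oak [ 0.5543 -0.282   1.011 ]
[[ 0.9578 -0.3666  2.3273  0.5436 -0.3681  0.2313 -0.5766  0.0442]
 [ 0.6247  0.389  -0.5136 -1.1122 -0.2132 -0.7571 -1.1079 -0.9285]]
```

```bash
sleep 0
```

```text
(no output)
```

View pics/ov_top_b.png

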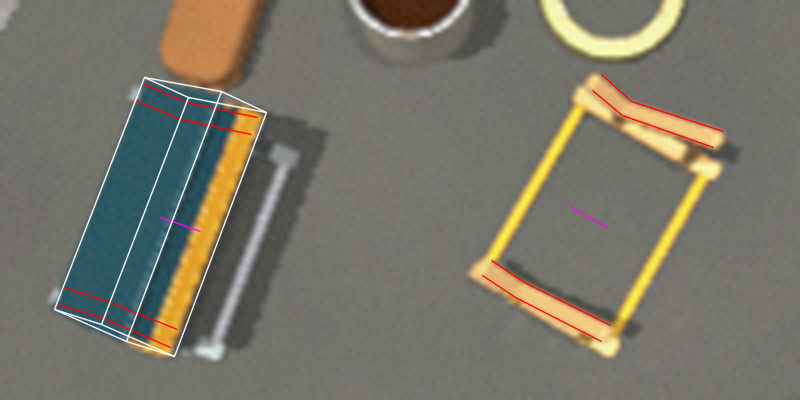

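View pics/ov_side_b.png

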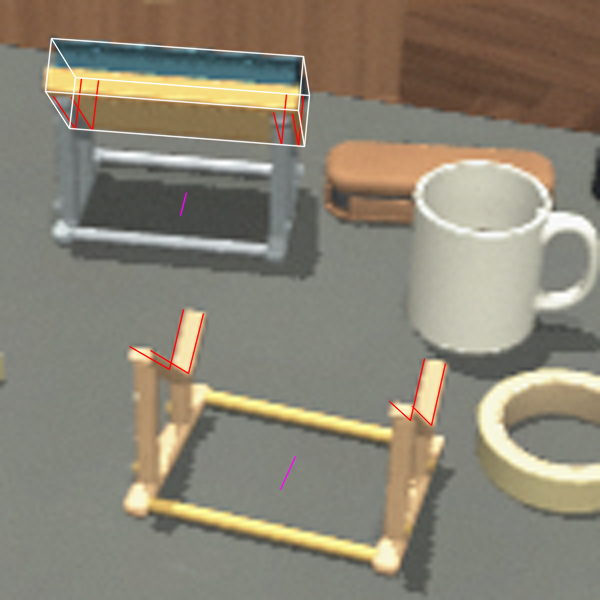

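```bash
cat > g.py <<'E'
from h import *
G=np.array([.5596,.0053,1.2017]); O=np.array([.5543,-.282,1.011])
YS=np.array([0,1.,0])
def pose(p,d,s,dn=0.,dy=0.,back=0.,dz=0.,psi=0.):
    """TCP pose for grasping in stand p; d=grasp point depth from upper edge; s=+-1 tool y sign along N"""
    L=SEAT+(.048-d+.006+back)*U+dn*N+dy*YS+np.array([0,0,dz])
    Rz=Rn.from_euler("z",p[2]).as_matrix()
    zt=-U; yt=s*N; xt=np.cross(yt,zt)
    R=Rz@np.c_[xt,yt,zt]
    return S(p,L)[0], Rn.from_matrix(R).as_rotvec()
E
python3 - <<'E'
from g import *
from workcell import ctrl
for nm,p in(("grey",G),("oak",O)):
  for s in(1,-1):
    for kw in(dict(back=.12),dict(),dict(dz=.1)):
        pos,r=pose(p,.015,s,**kw); print(nm,s,kw,pos,ctrl.inverse_kinematics(pos,r))
E
```

```text
grey 1 {'back': 0.12} [ 0.5223 -0.0912  0.2044] [-0.6782  0.4053 -0.2103  1.2505  0.7391 -0.4242]
grey 1 {} [ 0.5529 -0.012   0.1196] [-0.5181  0.4456 -0.3989  0.8736  0.7744 -0.2092]
grey 1 {'dz': 0.1} [ 0.5529 -0.012   0.2196] [-0.5181  0.3494 -0.2431  1.1257  0.7744 -0.2092]
grey -1 {'back': 0.12} [ 0.5223 -0.0912  0.2044] [-0.6782  0.4053 -0.2103  1.2505  0.7391  2.7174]
grey -1 {} [ 0.5529 -0.012   0.1196] [-0.5181  0.4456 -0.3989  0.8736  0.7744  2.9324]
grey -1 {'dz': 0.1} [ 0.5529 -0.012   0.2196] [-0.5181  0.3494 -0.2431  1.1257  0.7744  2.9324]
oak 1 {'back': 0.12} [ 0.4994 -0.3696  0.2044] [-1.0416  0.6601  0.2417  1.5863  0.6772 -0.6367]
oak 1 {} [ 0.5444 -0.2977  0.1196] [-0.9213  0.6549 -0.0021  1.2537  0.7227 -0.491 ]
oak 1 {'dz': 0.1} [ 0.5444 -0.2977  0.2196] [-0.9213  0.585   0.1514  1.4772  0.7227 -0.491 ]
oak -1 {'back': 0.12} [ 0.4994 -0.3696  0.2044] [-1.0416  0.6601  0.2417  1.5863  0.6772  2.5049]
oak -1 {} [ 0.5444 -0.2977  0.1196] [-0.9213  0.6549 -0.0021  1.2537  0.7227  2.6506]
oak -1 {'dz': 0.1} [ 0.5444 -0.2977  0.2196] [-0.9213  0.585   0.1514  1.4772  0.7227  2.6506]
```

```bash
python3 - <<'E'
from g import *
from workcell import ctrl
c=ctrl.get_calibration("wrist"); o=ctrl.observe()
R=Rn.from_rotvec(o["eef_rot"]).as_matrix()
print(R.T@(-c["R"].T@c["t"]-o["position"])); print(R.T@c["R"].T)
E
```

```text
[ 0.0659 -0.     -0.1167]
[[ 0.0001 -0.966  -0.2586]
 [ 1.      0.0003 -0.0007]
 [ 0.0008 -0.2586  0.966 ]]
```

```bash
python3 - <<'E'
from g import *
from workcell import ctrl
pos,r=pose(G,.015,1,back=.11)
o=ctrl.observe(); j=o["joints"].copy()
ctrl.move_ptp([.25,.45,.36],o["eef_rot"]); print(ctrl.observe()["t"])
p2,r2=pose(G,.015,1,back=.11,dz=.17)
ctrl.move_ptp(p2,r2); print(ctrl.observe()["t"],ctrl.observe()["position"])
ctrl.move_ptp(pos,r); o=ctrl.observe(); print(o["t"],o["position"],o["joints"],pos)
im=ctrl.capture("wrist"); c=ctrl.get_calibration("wrist")
draw(im,c,G,True,1); cv2.imwrite("pics/w1.png",im)
E
```

```text
1.7083
3.9333 [ 0.5249 -0.0838  0.3674]
4.65 [ 0.5253 -0.0845  0.1985] [-0.6645  0.406  -0.2256  1.222   0.743  -0.4072] [ 0.5248 -0.0846  0.1974]
```

View pics/w1.png

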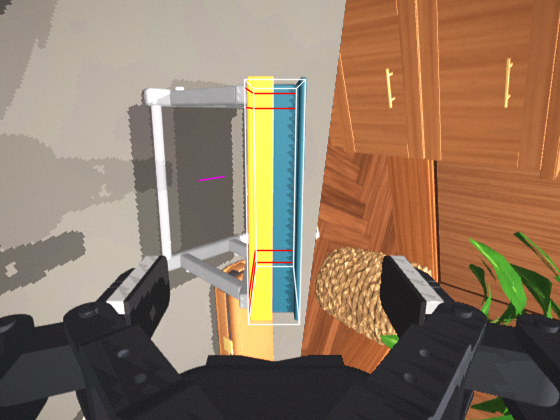

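```bash
python3 - <<'E'
from g import *
from workcell import ctrl
im=ctrl.capture("wrist")
cv2.imwrite("pics/w1raw.png",im)
a1=cv2.resize(im[60:130,230:330],None,fx=5,fy=5,interpolation=cv2.INTER_CUBIC)
a2=cv2.resize(im[270:340,230:330],None,fx=5,fy=5,interpolation=cv2.INTER_CUBIC)
cv2.imwrite("pics/w1z.png",np.vstack([a1[:280],a2[50:330]]))
E
```

```text
(no output)
```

View pics/w1z.png

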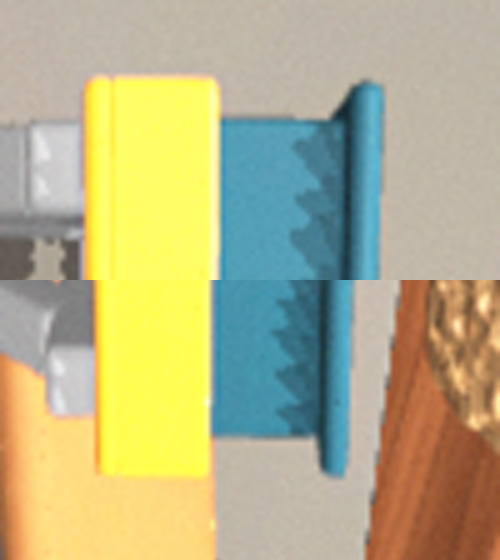

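```bash
cat > fit3.py <<'E'
from g import *
from workcell import ctrl
c=ctrl.get_calibration("wrist"); b=boxc()
pts=[(b[1,-1,1],(247,75.2)),(b[1,1,1],(306.8,75.8)),(b[1,-1,-1],(249.4,319.2)),(b[1,1,-1],(299.4,319.4)),
 (b[1,-1,1]+.017*N,(273.8,75.2)),(b[1,-1,-1]+.017*N,(272.2,319.2))]
X=np.array([p[0] for p in pts]); v=np.array([p[1] for p in pts])
f=lambda p:(proj(c,S(p[:3],X+np.array([0,0,p[3] if len(p)>3 else 0])))-v).ravel()
for x0 in(G,np.r_[G,0]):
    r=least_squares(f,x0,x_scale=[.01,.01,.05,.01][:len(x0)]); print(r.x); print(f(r.x).reshape(-1,2).T)
E
python3 fit3.py
```

```text
[0.5579 0.0073 1.1966]
[[-1.0177  0.2906 -0.1317  0.6877  1.0395  1.0667]
 [-0.6288 -0.8143  0.8284  0.9661 -0.4331  0.9879]]
[ 0.5586  0.0082  1.1936 -0.0014]
[[-0.8449 -0.0797 -0.5346 -0.0237  0.9572  0.5191]
 [-0.0249 -0.078  -0.1967  0.0337  0.2334  0.0065]]
```

```bash
sed -i 's/^G=np.array(\[[^]]*\])/G=np.array([.5582,.0075,1.196])/' g.py; grep ^G g.py; python3 - <<'E'
from g import *
from workcell import ctrl
pos,r=pose(G,.020,1,dn=.0005)
hit=ctrl.movel(pos,r,rate=.12,force_limit=15); o=ctrl.observe(); print(hit,o["t"],o["position"],pos,o["force"])
f0=o["force"]
if not hit:
    ctrl.close_gripper(25); o=ctrl.observe(); print(o["t"],o["gripper_width"],o["gripper_width"]*85,o["force"]-f0,o["position"])
    ctrl.close_gripper(90); o=ctrl.observe(); print(o["t"],o["gripper_width"],o["force"]-f0)
im=ctrl.capture("wrist"); cv2.imwrite("pics/w2.png",im); im=ctrl.capture("side"); cv2.imwrite("pics/s2.png",im)
E
```

```text
G=np.array([.5582,.0075,1.196]); O=np.array([.5543,-.282,1.011])
False 5.8667 [ 0.553  -0.0066  0.1168] [ 0.5528 -0.0062  0.1164] [-0.4988 -0.0413 -0.4758]
6.375 0.41912305064042527 35.62545930443615 [-2.7772 -4.9238  3.8319] [ 0.5529 -0.0064  0.1165]
6.5917 0.4095172564204125 [-4.4477 -7.7155  6.1807]
```

View pics/w2.png

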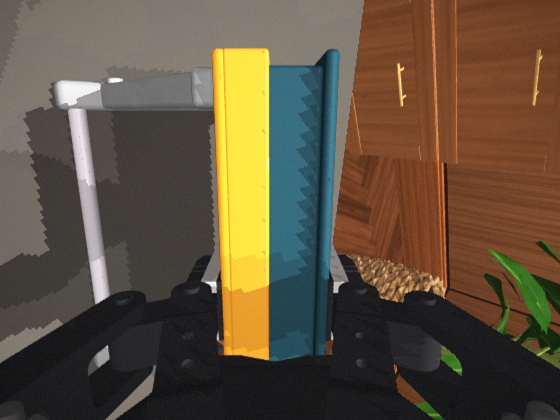

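View pics/s2.png

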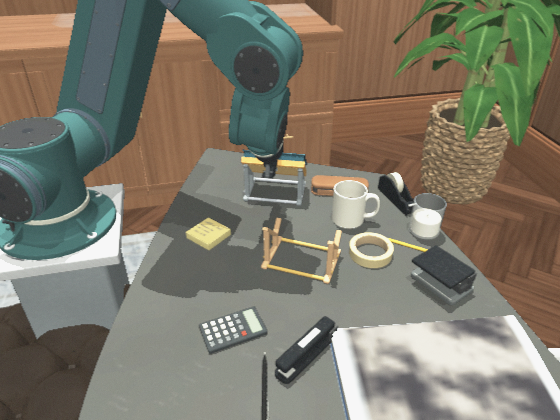

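```bash
python3 - <<'E'
from g import *
from workcell import ctrl
pos,r=pose(G,.020,1,dn=.0005,dz=.04)
ctrl.movel(pos,r,rate=.06); o=ctrl.observe(); print(o["t"],o["position"],pos,o["force"],o["gripper_width"])
pos,r=pose(G,.020,1,dn=.0005,dz=.20)
ctrl.movel(pos,r,rate=.12); ctrl.hold(.15); o=ctrl.observe(); print(o["t"],o["position"],pos,o["force"],o["moment"],o["gripper_width"])
im=ctrl.capture("wrist"); cv2.imwrite("pics/w3.png",im); im=ctrl.capture("side"); cv2.imwrite("pics/s3.png",im)
E
```

```text
7.5083 [ 0.5527 -0.0061  0.1562] [ 0.5528 -0.0062  0.1564] [-0.3244  0.038  -5.555 ] 0.4095988209819225
9.1417 [ 0.5527 -0.0061  0.316 ] [ 0.5528 -0.0062  0.3164] [-0.2497  0.4359 -3.8304] [-1.0877  0.6801  0.3339] 0.41081044561037733
```

View pics/w3.png

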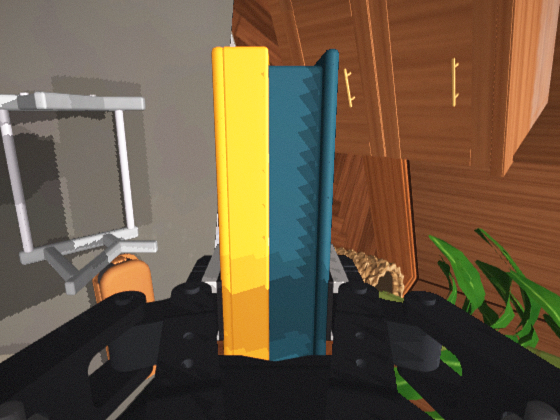

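View pics/s3.png

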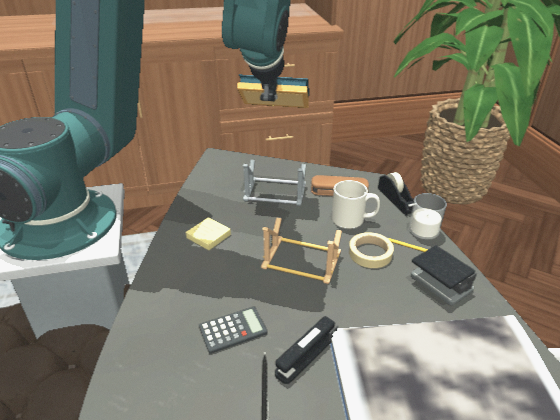

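```bash
python3 - <<'E'
from g import *
from workcell import ctrl
pos,r=pose(O,.020,1,dz=.20)
ctrl.move_ptp(pos,r); o=ctrl.observe(); print(o["t"],o["joints"])
j=ctrl.inverse_kinematics(pos,r)
pos,r2=pose(O,.020,-1,dz=.20); j2=ctrl.inverse_kinematics(pos,r2); print(j,j2)
for f in(1/3,2/3,1):
    q=np.array(j)+(np.array(j2)-j)*f; ctrl.move_joints(q)
    o=ctrl.observe(); print(o["t"],o["joints"],o["gripper_width"])
ctrl.hold(.15)
im=ctrl.capture("wrist"); c=ctrl.get_calibration("wrist"); cv2.imwrite("pics/w4raw.png",im); draw(im,c,O,False,1); cv2.imwrite("pics/w4.png",im); im=ctrl.capture("side"); cv2.imwrite("pics/s4.png",im)
print(ctrl.observe()["position"],pos)
import pickle; pickle.dump({k:np.array(c[k]) for k in c},open("c4.pkl","wb"))
E
```

```text
10.3583 [-0.9145  0.5492  0.3501  1.7067  0.7248 -0.484 ]
[-0.916   0.5503  0.351   1.7071  0.7244 -0.4844] [-0.916   0.5503  0.351   1.7071  0.7244  2.6572]
11.3417 [-0.9149  0.5495  0.3506  1.707   0.7245  0.5611] 0.41295486455058633
12.325 [-0.9159  0.5502  0.351   1.7071  0.7244  1.6077] 0.40862137060896125
13.3083 [-0.916   0.5502  0.351   1.7071  0.7244  2.6548] 0.4080749247903235
[ 0.5463 -0.2947  0.316 ] [ 0.5463 -0.2947  0.316 ]
```

View pics/w4.png

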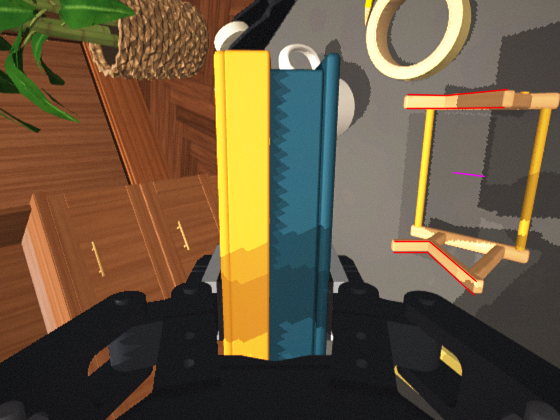

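View pics/s4.png

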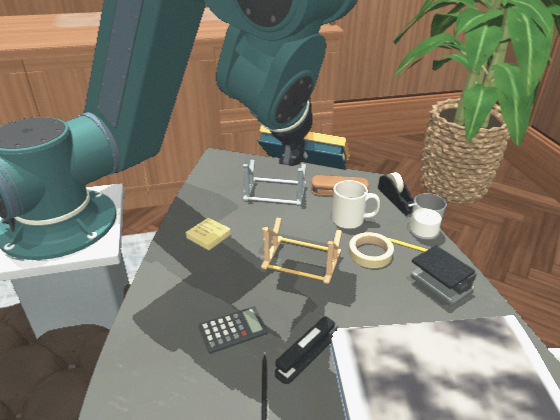

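```bash
python3 - <<'E'
from h import *
im=cv2.imread("pics/w4raw.png")[85:300,385:560]
im=cv2.resize(im,None,fx=2.7,fy=2.7,interpolation=cv2.INTER_CUBIC)
im2=cv2.imread("pics/w4.png")[85:300,385:560]
im2=cv2.resize(im2,None,fx=1.7,fy=2.7)
cv2.imwrite("pics/w4z.png",np.hstack([im,im2])); print(im.shape)
E
```

```text
(580, 473, 3)
```

View pics/w4z.png

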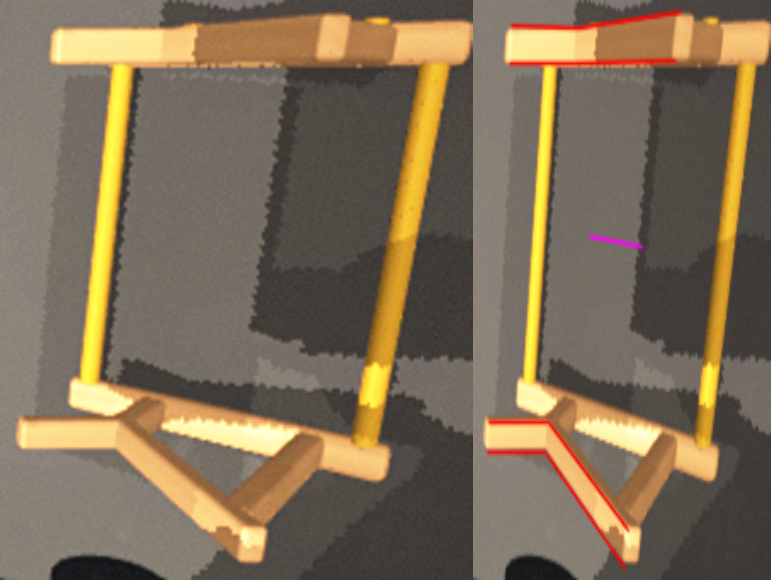

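```bash
cat > fit4.py <<'E'
from g import *
import pickle
c=pickle.load(open("c4.pkl","rb"))
R=lambda y,i:rib(y)[i]
pts=[(R(.066,2),(22,418)),(R(.078,2),(18,447)),(R(.066,1),(120,422)),(R(.078,1),(118,449)),(R(.066,0),(237,528)),(R(.078,0),(240,563)),
(R(-.078,2),(53,28)),(R(-.066,2),(51,63)),(R(-.078,0),(320,15)),(R(-.066,0),(317,59))]
X=np.array([p[0] for p in pts]); v=np.array([p[1] for p in pts])/2.7+np.array([385,85])-.3
f=lambda p:(proj(c,S(p[:3],X+np.array([0,0,p[3] if len(p)>3 else 0])))-v).ravel()
for x0 in(O,np.r_[O,0]):
    r=least_squares(f,x0,x_scale=[.01,.01,.05,.01][:len(x0)]); print(r.x); print(f(r.x).reshape(-1,2).T)
E
python3 fit4.py
```

```text
[ 0.5553 -0.2808  1.0186]
[[-0.1198  0.4272 -1.5091 -1.9904  2.1101 -1.097   0.9564  0.5455  0.6
  -1.0549]
 [ 1.1703  1.2892 -0.4326  0.4282 -0.2488  0.5144 -0.3313  0.091  -1.6731
   0.1445]]
[ 0.5553 -0.2804  1.0186 -0.0014]
[[ 0.1461  0.6941 -1.3633 -1.8417  2.0893 -1.1084  1.205   0.796   0.4272
  -1.2116]
 [ 0.961   1.0445 -0.6413  0.1841 -0.6977  0.0093 -0.0059  0.3628 -1.2009
   0.5186]]
```

```bash
sed -i 's/O=np.array(\[[^]]*\])/O=np.array([.5553,-.2806,1.0186])/' g.py; python3 - <<'E'
from g import *
from workcell import ctrl
pos,r=pose(O,.020,-1,dz=.03)
ctrl.movel(pos,r,rate=.12); ctrl.hold(.1); o=ctrl.observe(); print(o["t"],o["position"],pos,o["force"])
pos,r=pose(O,.020,-1,dz=-.006)
hit=ctrl.movel(pos,r,rate=.03,force_limit=8); o=ctrl.observe(); print(hit,o["t"],o["position"],pos,o["force"])
im=ctrl.capture("wrist"); c=ctrl.get_calibration("wrist"); draw(im,c,O,True,1); cv2.imwrite("pics/w5.png",im); im=ctrl.capture("side"); c=ctrl.get_calibration("side");off=(230,140)
im=cv2.resize(im[140:290,230:380],None,fx=4,fy=4,interpolation=cv2.INTER_CUBIC);draw(im,c,O,True,4,off);cv2.imwrite("pics/s5.png",im)
E
```

```text
15.225 [ 0.5475 -0.2936  0.1465] [ 0.5474 -0.2934  0.146 ] [-0.1832 -0.1012 -4.4103]
True 16.1 [ 0.5473 -0.2935  0.1179] [ 0.5474 -0.2934  0.11  ] [-1.7069 -3.4463  2.6523]
```

View pics/w5.png

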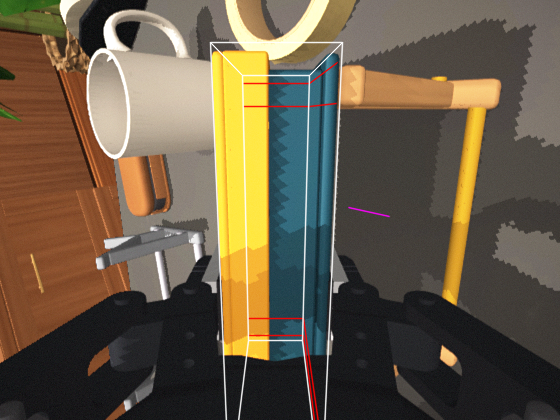

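View pics/s5.png

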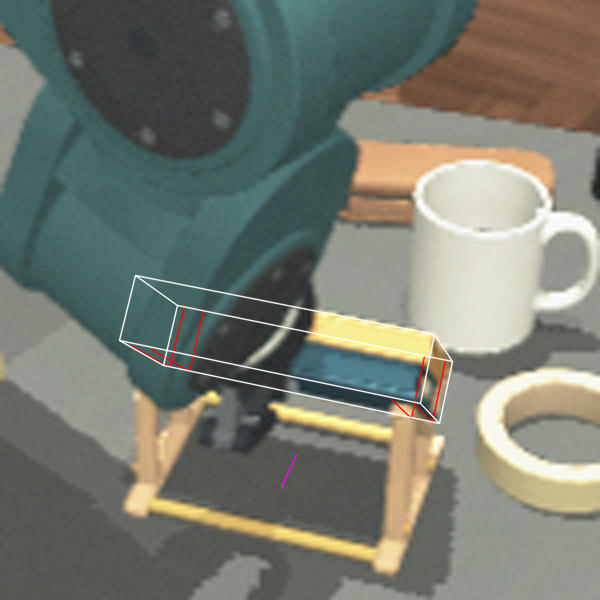

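```bash
python3 - <<'E'
from g import *
from workcell import ctrl
im=ctrl.capture("side"); c=ctrl.get_calibration("side")
cv2.imwrite("pics/s5raw.png",im)
z=cv2.resize(im[210:260,295:350],None,fx=10,fy=10,interpolation=cv2.INTER_CUBIC)
cv2.imwrite("pics/s5z.png",z)
b=boxc()
for k in b: print(k,(proj(c,S(O,b[k]))[0]-[295,210]+.5)*10)
for k in (-.066,-.078): print((proj(c,S(O,rib(k)))-[295,210]+.5)*10)
E
```

```text
(-1, -1, -1) [448.8347 359.1392]
(-1, -1, 1) [-241.1206  214.6195]
(-1, 1, -1) [482.1289 203.2408]
(-1, 1, 1) [-205.8784   64.8948]
(1, -1, -1) [400.5634 307.6615]
(1, -1, 1) [-350.4762  151.9522]
(1, 1, -1) [437.2503 137.3041]
(1, 1, 1) [-311.4935  -11.0573]
[[329.2363 298.5415]
 [378.9737 346.2813]
 [412.4754 191.0031]]
[[385.6946 310.2634]
 [431.0831 357.2011]
 [464.4301 201.455 ]]
```

View pics/s5z.png

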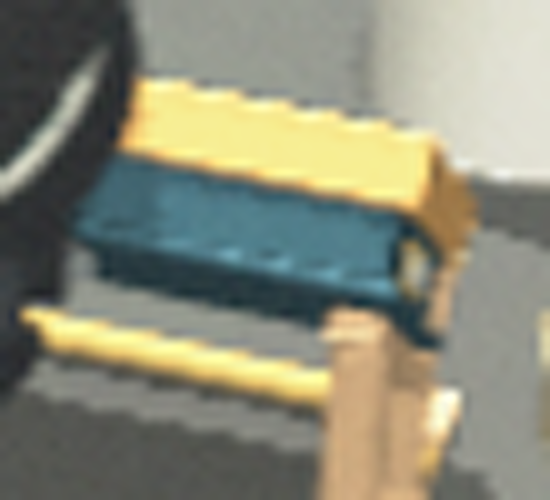

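```bash
python3 - <<'E'
from g import *
from workcell import ctrl
o=ctrl.observe(); p=o["position"]; R=Rn.from_rotvec(o["eef_rot"]).as_matrix()
ctrl.let_go(); o=ctrl.observe(); print(o["t"],o["gripper_width"],o["force"])
print(ctrl.movel(p-R[:,2]*.10,None,rate=.08)); ctrl.hold(.2); o=ctrl.observe(); print(o["t"],o["force"],o["position"])
im=ctrl.capture("wrist"); c=ctrl.get_calibration("wrist"); cv2.imwrite("pics/w6raw.png",im); draw(im,c,O,True,1); cv2.imwrite("pics/w6.png",im)
E
```

```text
16.8 0.9983776596728474 [-0.3724  0.5822 -0.1222]
False
18.4083 [-0.5086 -0.062  -0.4421] [ 0.5102 -0.3535  0.1885]
```

View pics/w6.png

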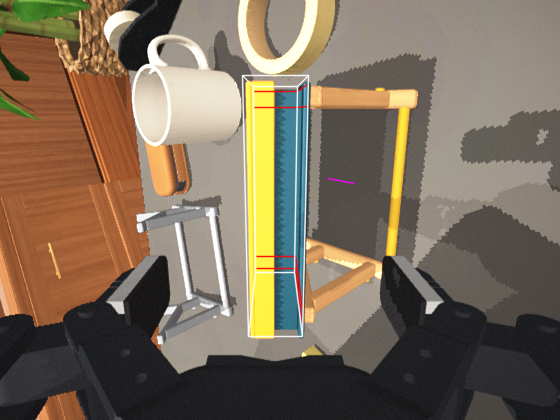

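```bash
python3 - <<'E'
from g import *
from workcell import ctrl
o=ctrl.observe(); p=o["position"]
ctrl.movel(p+np.array([-.05,-.08,.15]),None,rate=.2)
ctrl.move_ptp([.30,-.42,.40],o["eef_rot"])
print(ctrl.observe()["t"])
off={"top":(250,150,100,100),"side":(230,140,150,150)}; out=[]
for n in off:
    im=ctrl.capture(n); cv2.imwrite(f"pics/{n}7.png",im); c=ctrl.get_calibration(n); x,y,w,h=off[n]; k=400/h
    z=cv2.resize(im[y:y+h,x:x+w],(400,400),interpolation=cv2.INTER_CUBIC); z0=z.copy(); draw(z,c,O,True,k,(x,y)); out+=[z]
cv2.imwrite("pics/f7.png",np.hstack(out))
print(ctrl.observe()["t"])
E
```

```text
Traceback (most recent call last):
workcell.MotionError: the arm cannot take that pose within its joint ranges
```

```bash
python3 - <<'E'
from g import *
from workcell import ctrl
o=ctrl.observe(); print(o["t"],o["position"]); q=o["joints"].copy()
q[1]-=.35; q[0]-=.4
ctrl.move_joints(q); print(ctrl.observe()["position"])
off={"top":(250,150,100,100),"side":(230,140,150,150)}; out=[]
for n in off:
    im=ctrl.capture(n); cv2.imwrite(f"pics/{n}7.png",im); c=ctrl.get_calibration(n); x,y,w,h=off[n]; k=400/h
    z=cv2.resize(im[y:y+h,x:x+w],(400,400),interpolation=cv2.INTER_CUBIC); draw(z,c,O,True,k,(x,y)); out+=[z]
cv2.imwrite("pics/f7.png",np.hstack(out))
print(ctrl.observe()["t"])
E
```

```text
19.4917 [ 0.4604 -0.4333  0.338 ]
[ 0.2525 -0.4818  0.5272]
20.6917
```

View pics/f7.png

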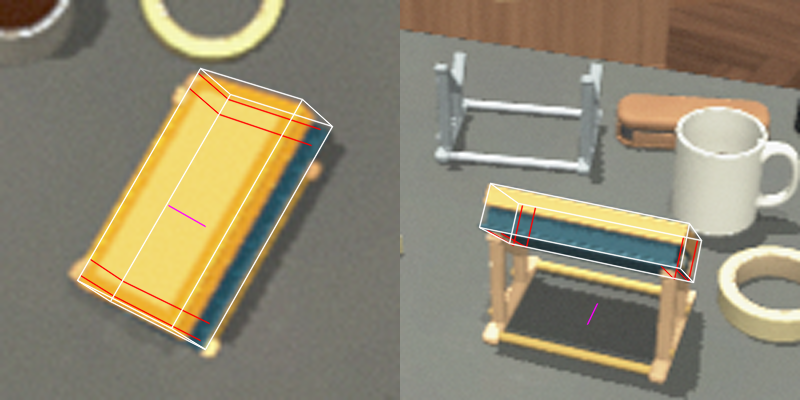

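View pics/side7.png

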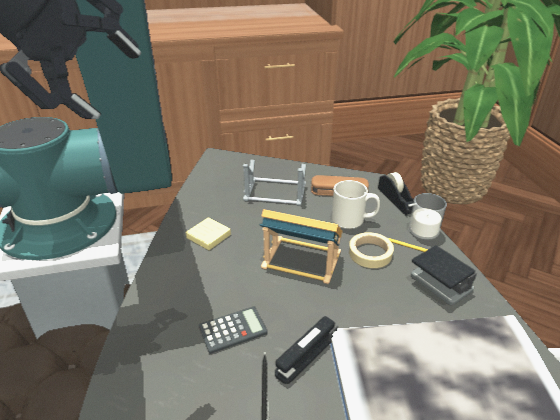

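View pics/top7.png

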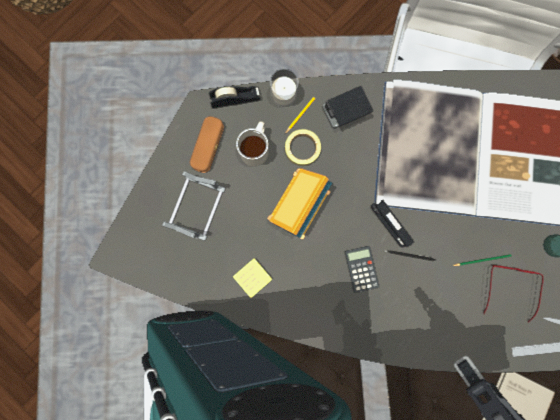

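```bash
python3 - <<'E'
from workcell import ctrl
o=ctrl.observe(); print(o["force"],o["gripper_width"],o["t"])
ctrl.close_job()
E
```

```text
[ 0.06516297 -0.99693513  0.72778197] 1.0036907460013236 20.6917
the job is handed in; nothing more can be done
```

I moved the card box from the grey stand to the oak stand and set it lid uppermost, then handed the job in at 20.7 s. No verdict was reported.

- **Grip and lift:** I pinched the box across its 36 mm over the upper long edge with 90 N and lifted it 0.2 m with the lid underneath. Wrist pictures showed no slip.
- **Turn:** I turned it half over above the oak stand. Again the wrist picture showed no slip, and the opening between the fingers stayed at about 0.41.
- **Placing:** I lowered it until contact, about 2 mm before the predicted height, with the force mainly on the ledge side. Then I released it and backed away.

**Last checks:**
- Outlines of the expected seat drawn over the top and side pictures agree with the box to about 1–2 pixels, roughly 2–4 mm. The earlier wrist view differed by up to 6 pixel rows at one end.
- The lid looks shut, and the mug, tape, notes, calculator and spectacle case look unmoved.
- The gripper is open and clear, with about 1 N left on the force reading.
- The cards cannot be seen through the shut lid, so their position was not checked directly.
- One move while backing away was refused as out of reach. Nothing moved on that command, and I used a different one.

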